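# Slip test on the tilting board

## Task

Slowly raise the hinged board by its side bar until the bare rectangular block slips down to the stop strip, and halt there, before the rubber-soled round foot starts to slide as well; do not touch either sample. With the board standing by itself at that angle, note the angle by pushing the steel prop along its guides under the board until it just bears against the underside, without lifting the board, then let go and leave everything standing so.

Things in the scene. Friction and masses are not known exactly. Their poses are not given: they have to be found in the camera images.
- rig: Fixed slip-test rig: aluminium base plate 160 x 600 mm, 12 mm thick, lying on the table. Origin: on the table, at the middle of the width, 5 mm from the plate's middle along its length. Its y axis runs along the plate from the hinge end to the open end, its x axis across, z up; the side bar is on its -x side. Two dark guide strips (8 mm high, 65 mm between them) run along the plate on both sides of its middle line, from y = -105 to +305 mm.
- hinge (a point): Middle of the hinge axis, at rig y = -250 mm, 45 mm above the table. The axis runs along rig x.
- board (a joint): Angle of the board in rad: 0 = level (the start), positive = far end raised; range 0 to 0.8. The hinge is stiff: the board stays wherever it is left, and raising it at the bar takes about 14 N. The board is plywood, 140 mm wide, 10 mm thick (5 mm above and 5 mm below the hinge axis), and reaches 270 mm from the hinge axis towards rig +y. The slip angle differs from run to run, somewhere between 0.26 and 0.44 rad; the round foot starts to slide about 0.1 rad later.
- board_bar (a point): Grip point on the side bar of the board: a level round steel bar, 12 mm thick, parallel to the hinge axis, at the height of the hinge axis in the board and 250 mm from it. It sticks out 82 mm from the board's -x edge and ends in a 20 mm collar; this point is on its centre line, 45 mm out from the board's edge and 37 mm short of the free end. It turns freely enough in a light grip as the board tilts.
- board_stop (a point): On the board's upper face, middle of the width, at the uphill side of the steel stop strip (14 mm high, 10 mm thick) that crosses the low end 30 mm from the hinge axis. Its axes tilt with the board: y points up the board, x along the hinge axis as rig x, z out of the board's face.
- block: The bare sample: aluminium block 40 mm (x) x 50 mm (y, along the board) x 32 mm high with a smaller step on top, loose on the board in one of two lanes 33 mm either side of the middle, 130 to 160 mm up the board from the stop at the start. Origin: centre of its underside. When it lies against the stop its origin is 25 mm from the stop.
- puck: The comparison sample: round levelling foot with a rubber sole, 44 mm across, 32 mm high with a thin stud on top, loose on the board in the other lane. Origin: centre of its underside. It must stay where it is on the board.
- prop: Loose steel sled, 60 mm wide, 226 mm long, 0.4 kg, lying on the base plate between the guide strips (2.5 mm play each side), beyond the board's far end at the start. Origin: on the base plate (12 mm above the table), below the cross rod at its front. Its y axis points along rig y, to its tail. It slides at about 1.5 N.
- prop_post (a point): Middle of the top of the upright push post at the prop's tail, 84 mm above the table, 190 mm behind the rod's centre. The post is 40 mm wide (x), 16 mm thick (y) and stands 62 mm above the 10 mm thick sled; its rear face is 8 mm behind this point. It can be pushed from behind or gripped.
- tape_roll: Bystander: roll of black tape, 90 mm across, beside the rig. Leave alone.
- pen: Bystander: blue pen on the robot's side of the rig. Leave alone.
- terminals: Bystander: strip of grey terminal blocks, 100 mm long, beside the rig. Leave alone.
- driver: Bystander: screwdriver. Leave alone.
- gland: Bystander: grey cable gland. Leave alone.
- mug: Bystander: white mug. Leave alone.
- breaker: Bystander: white circuit breaker. Leave alone.
- prop_upright (a point): Top of the prop's front upright, 72 mm above the table, straight below the cross rod that meets the board's underside: a level steel rod, 16 mm thick, 60 mm long, parallel to the hinge axis, on a stiff screw spindle left at an unrecorded height. The rod's centre is somewhere between 92 and 98 mm above the table; where it will meet the board must be felt.
There are look-alikes about, which are no part of the job. There is more than one size of the prop; the one meant has the size given above. Leave any orange or pink look-alike of the block alone.

How it is judged:
By the outcome, as a careful person would: the job done as asked, in the order asked, and still so for the second after the job is handed in, with the robot touching nothing.
It also fails if it takes over 72 s, if anything falls off the work surface, if the arm or the gripper's body presses on something with over 40 N, if the wrist force passes 120 N, or if a joint passes its speed limit or range.

## Robot

A 6-joint arm with a two-finger parallel gripper is mounted at the origin on the work surface. World frame = base frame: x ahead of the robot, y to its left, z up, the work surface at z = 0. Lengths are in mm, angles in degrees, forces in N, time in s.
With the tool pointing down it reaches from about 375 to 825 mm from the base axis. Payload 5.5 kg.
Tool frame: the origin (TCP) lies at the very end of the fingers, on their centre line; the grasp point (between the pads) lies 19 mm behind it (ctrl.grasp_offset is the distance from the TCP to the grasp point, in mm); z points along the fingers, y is the line along which they close (so a half turn about z gives the same grasp; the last joint's range is limited). The gripper opens to 85 mm and grips with 20 to 120 N. Pads are 22 mm wide; open, the fingers measure 114 mm over their backs; the gripper's body (76 mm by 85 mm) begins 54 mm behind the grasp point. The pads swing forward as they close: fully open they stand 13 mm farther back than shut.
Start: joints at [-65.317, 17.962, -2.699, 69.339, 0, 90], TCP at [250.555, -545.176, 231.299] pointing down, gripper open.
Joint ranges: [-152.73, 152.73], [-39.44, 99.34], [-58.76, 71.6], [-118.89, 123.64], [-81.53, 83.1], [-180, 180]. Speed limits (degrees/s): [136.94, 136.94, 172.46, 180, 180, 180].

## Interface

Orientations are given as a 3x3 rotation matrix whose columns are the frame's x, y, z axes.
In Python, from station import monitor, optics, hand_in, finder, ctrl gives the robot as it stands. The module is installed in compiled form; this text tells all that it offers.
- The arm moves only by the tool send_rows, never from a script. Its argument "deltas" is one flat list of numbers, 7 for each row, row after row: the turn, a rotation vector about the world's x, y, z as a fraction of full scale, then the shift along the world's x, y, z as a fraction of full scale, then the closure, from -1 (fully open) to 1 (shut). In form: [ax, ay, az, tx, ty, tz, jaw, ax, ay, az, tx, ty, tz, jaw, ...]. A call has 1 to 20 rows; each row shifts and turns the commanded pose from where the row before left it; what a row does not reach is not made up. Full scale, the value 1, is 3 cm for a shift and 4 degrees for a turn. A row lasts 1/12 s, in which the tool goes at most 41.7 mm and 7.16 degrees, less where a joint would pass 70% of its speed; a pose out of reach is approached as far as the arm can. A call with a number of a shift or a turn outside -1 to 1 is refused whole. A call with a gripper value outside its range is refused whole. The fingers move at their own pace and stop on an object; the grip force is fixed at half the most. Time passes only in rows, so rows that do not move let the fingers close. It gives the time, the measured TCP pose, the force, the opening and the grip force at its end, in the units of the state.
- monitor.state(): the state, without advancing time (a new reading comes with each control period).
- optics.read_camera(name): name is "scene" or "side" or "wrist"; returns the picture (420x560x3 uint8, red, green, blue); there is no depth.
- optics.camera_info(name): a dict with "mtx" (3x3 intrinsics, pixels), "R" (3x3) and "t" (3): a world point X has camera coordinates R X + t; the wrist camera has in their place "mount" (4x4, takes a point from camera to tool coordinates, whose origin is the TCP and whose axes are the flange's). Camera axes: x right, y down, z forward; pixel columns grow to the right and rows downward; lengths in mm; the calibration is good to about 2 mm. A picture is of the moment at which its call begins: read the wrist's pose just before it. camera_info takes no time and is no camera call.
- hand_in(): hands the job in; it is judged then, once.
Trained networks look in the newest picture that a camera, given by its name, has taken for a name from the list of things; names that differ only in an ending like _2 or _b are one class to them, and where a whole thing is asked for, a point or a joint stands for the part that bears it (a point fixed in the world has none). Each returns a list of dicts, best first, with "confidence" (0 to 1); they miss things now and then, are a little off and sometimes report something else, mostly with a low value. They report only what shows in the picture. A call takes as long as a camera call. They do not tell look-alikes from the thing itself.
- finder.find_in(thing, camera): "box" ([centre column, centre row, width, height] in pixels, round what is visible of it).
The state is a dict: "clock": time; "qpos": joint angles; "qd": joint speeds; "tau": joint torques, N m; "ee_pos": TCP position; "eef_rot": TCP orientation; "force": force on the tool from outside, world axes, zero at the start; "moment": the same for the moment, N m; "gripper_width": finger opening in mm; "finger_force": force on a finger pad.
Only numpy, scipy, OpenCV 4.12 (cv2) and the standard library are available. Lean on these libraries where they do the work, as an engineer would, in place of code of your own. Each camera call takes 0.05 s, during which the arm holds its last target. There are 200 camera calls.

## Working session

There is one attempt and no reset: what is moved stays moved. The work goes in short steps, Python scripts to look and compute and a tool call to move; the robot and the scene stay as the last step left them, time stands still between calls to the robot, and variables do not carry over. Pictures are saved under pics/ and viewed, at most 11 in all, crops included, and the job is handed in when it is done.

Besides the shell and the picture viewer there is one more tool, called after "Request:" as name(argument=value, ...) on one line, values as JSON. send_rows: Moves the arm, as the interface text tells. Shift numbers are shares of 3 cm and turn numbers shares of 4 degrees, none past 1 either way. Its arguments: {"type":"object","properties":{"deltas":{"type":"array"}},"required":["deltas"]}

```bash
mkdir -p pics
python3 - <<'E'
from station import monitor, optics, finder
import cv2, numpy as np
s=monitor.state(); print(s)
a=optics.read_camera("scene"); b=optics.read_camera("side")
cv2.imwrite("pics/scene0.png",a[...,::-1]); cv2.imwrite("pics/side0.png",b[...,::-1])
for c in("scene","side","wrist"): print(c,optics.camera_info(c))
E
```

```text
{'clock': 0.0, 'qpos': array([-6.53154748e+01,  1.80038923e+01, -2.75496379e+00,  6.93388755e+01,
       -2.61488690e-04,  8.99981635e+01]), 'qd': array([-0.02008743, -0.00349806,  0.1101778 , -0.05756297, -0.14033169,
        0.10672089]), 'tau': array([ 6.00650878e-06, -5.39593649e+01,  3.39747369e+01,  1.90900255e-02,
        9.16415138e-05, -9.37550304e-07]), 'ee_pos': array([ 250.33024656, -544.64803875,  230.43205393]), 'eef_rot': array([[ 9.08607615e-01,  4.17650199e-01, -7.16499577e-04],
       [ 4.17650813e-01, -9.08606297e-01,  1.54796256e-03],
       [-4.50915828e-06, -1.70573720e-03, -9.99998545e-01]]), 'force': array([ 0.41132634,  0.18563902, -0.45621054]), 'moment': array([ 0.02922038, -0.00109296, -0.03741219]), 'finger_force': 0.0, 'gripper_width': 85.40509858780756}
scene {'mtx': array([[480.33215489,   0.        , 286.79504064],
       [  0.        , 480.33215489, 208.59571525],
       [  0.        ,   0.        ,   1.        ]]), 'R': array([[ 0.20496515,  0.97860185, -0.01810261],
       [ 0.69404841, -0.15835769, -0.70229598],
       [-0.69013484,  0.13138211, -
[... 271 characters left out ...]
57700932,  0.01182459],
       [-0.36448153, -0.53152657, -0.76461279],
       [ 0.44747379,  0.62011269, -0.64438146]]), 't': array([-431.33571576,  280.40385439, 1180.71220431])}
wrist {'mtx': array([[353.04430315,   0.        , 279.75908339],
       [  0.        , 353.04430315, 214.83328691],
       [  0.        ,   0.        ,   1.        ]]), 'mount': array([[-5.24622432e-04, -9.50717931e-01, -3.10056672e-01,
         8.02962286e+01],
       [ 9.99999157e-01, -1.30392128e-04, -1.29220201e-03,
        -2.64696790e-01],
       [ 1.18809067e-03, -3.10057088e-01,  9.50717198e-01,
        -1.42192680e+02],
       [ 0.00000000e+00,  0.00000000e+00,  0.00000000e+00,
         1.00000000e+00]])}
```

View pics/scene0.png

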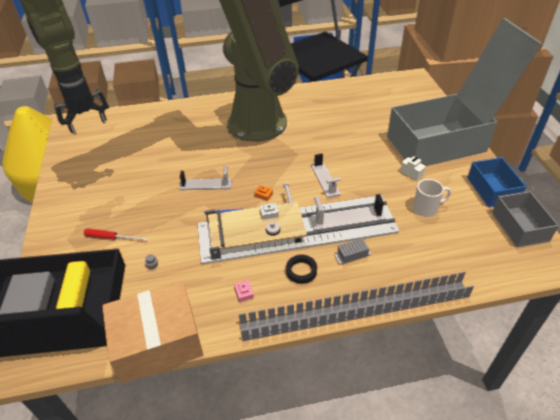

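View pics/side0.png

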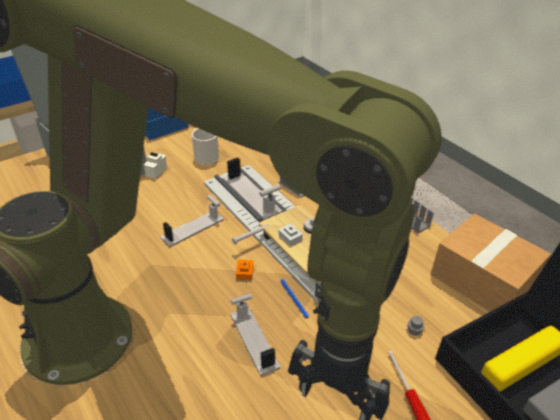

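Run:
```python
import cv2
a=cv2.imread("pics/scene0.png")[170:270,180:410]
cv2.imwrite("pics/c1.png",cv2.resize(a,(0,0),fx=3.47,fy=3.47,interpolation=cv2.INTER_CUBIC))
```

```text
(no output)
```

View pics/c1.png

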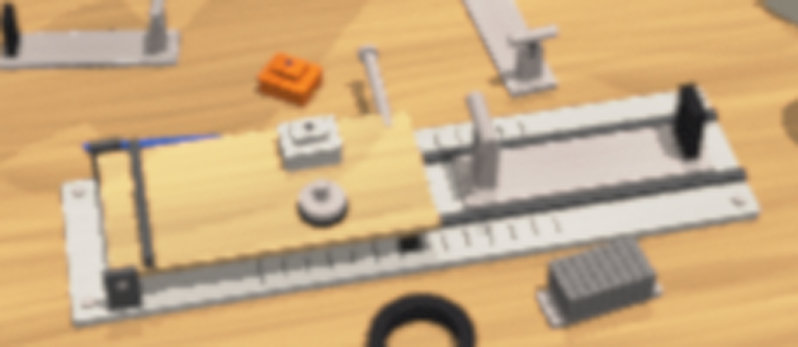

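```bash
cat > h.py <<'E'
from station import monitor, optics, finder
import cv2, numpy as np
from scipy.optimize import least_squares
def cam(name,st=None):
    c=optics.camera_info(name)
    if name!="wrist": return c["mtx"],c["R"],c["t"]
    M=c["mount"]; R=st["eef_rot"]@M[:3,:3]; p=st["eef_rot"]@M[:3,3]+st["ee_pos"]
    return c["mtx"],R.T,-R.T@p
def proj(C,X):
    K,R,t=C; v=np.atleast_2d(X)@R.T+t; v=v@K.T; return v[:,:2]/v[:,2:]
def back(C,uv,z):
    K,R,t=C; o=-R.T@t; d=R.T@np.linalg.solve(K,[uv[0],uv[1],1]); return o+d*(z-o[2])/d[2]
def rigw(q,P):
    P=np.atleast_2d(P).astype(float); c,s=np.cos(q[2]),np.sin(q[2])
    return P@np.array([[c,s,0],[-s,c,0],[0,0,1]])+[q[0],q[1],0]
def fit(obs,q0):  # obs list of (C, rigpoint, uv)
    f=lambda q:np.concatenate([(proj(C,rigw([q[0],q[1],q[2]],P))[0]-uv) for C,P,uv in obs])
    return least_squares(f,q0,x_scale=[100,100,.1],loss="soft_l1")
E
python3 - <<'E'
from h import *
C=cam("scene")
px=[(63,183),(75,320),(757,212),(705,92)]
P=[(-80,-295,12),(80,-295,12),(80,305,12),(-80,305,12)]
obs=[(C,p,np.array(u)/3.47+[180,170]) for p,u in zip(P,px)]
r=fit(obs,[500,50,0]); q=r.x; print(q,np.degrees(q[2]),r.fun.round(1))
for n,p in dict(hinge=(0,-250,45),grip=(-115,0,45),barend=(-152,0,45),open=(-80,305,12)).items():
    w=rigw(q,p)[0]; print(n,w.round(1),proj(C,w).round(1),proj(cam("side"),w).round(1))
for n,u,z in [("rod",(482,95),95),("post top",(688,88),84),("bar end",(370,52),45)]:
    print(n,back(C,np.array(u)/3.47+[180,170],z).round(1))
E
```

```text
[ 5.84774697e+02  2.56958882e+01 -2.17116306e-02] -1.24398480110129 [-0.3 -0.2 -0.7  0.2  2.1  0.3 -0.  -1.1]
hinge [ 579.3 -224.2   45. ] [[213.  232.1]] [[345.3 275.2]]
grip [469.8  28.2  45. ] [[288.9 193.9]] [[248.6 233.7]]
barend [432.8  29.   45. ] [[286.7 186.2]] [[236.3 239.1]]
open [511.4 332.4  12. ] [[383.2 195.5]] [[204.9 180. ]]
rod [556.1 102.8  95. ]
post top [576.8 283.8  84. ]
bar end [427.1  29.9  45. ]
```

Request:
send_rows(deltas=[0, 0, -0.32, 0.37, 0.95, 0, -1, 0, 0, -0.32, 0.37, 0.95, 0, -1])

```text
clock: 0.27
ee_pos: [272.3, -488.1, 230.3]
eef_rot: [[0.928, 0.373, -0.001], [0.373, -0.928, 0.001], [-0.0, -0.001, -1.0]]
force: [1.0, 0.3, 0.2]
gripper_width: 85.1
finger_force: 0.0
```

Run:
```python
from h import *
s=monitor.state(); print(s["qpos"].round(2),s["ee_pos"].round(1)); R=s["eef_rot"]; print(np.degrees(np.arctan2(R[1,0],R[0,0])))
```

```text
[-60.84  13.61  -8.59  67.87   0.    97.23] [ 272.3 -488.1  230.3]
21.92902338993865
```

Request:
send_rows(deltas=[0, 0, 0.98, 0.165, 0.43, 0, -1, 0, 0, 0.98, 0.165, 0.43, 0, -1, 0, 0, 0.98, 0.165, 0.43, 0, -1, 0, 0, 0.98, 0.165, 0.43, 0, -1, 0, 0, 0.98, 0.165, 0.43, 0, -1, 0, 0, 0.98, 0.165, 0.43, 0, -1, 0, 0, 0.98, 0.165, 0.43, 0, -1, 0, 0, 0.98, 0.165, 0.43, 0, -1, 0, 0, 0.98, 0.165, 0.43, 0, -1, 0, 0, 0.98, 0.165, 0.43, 0, -1, 0, 0, 0.98, 0.165, 0.43, 0, -1, 0, 0, 0.98, 0.165, 0.43, 0, -1, 0, 0, 0.98, 0.165, 0.43, 0, -1, 0, 0, 0.98, 0.165, 0.43, 0, -1, 0, 0, 0.98, 0.165, 0.43, 0, -1, 0, 0, 0.98, 0.165, 0.43, 0, -1, 0, 0, 0.98, 0.165, 0.43, 0, -1, 0, 0, 0.98, 0.165, 0.43, 0, -1, 0, 0, 0.98, 0.165, 0.43, 0, -1, 0, 0, 0.98, 0.165, 0.43, 0, -1])

```text
clock: 1.93
ee_pos: [371.6, -229.4, 231.0]
eef_rot: [[-0.186, 0.983, -0.001], [0.983, 0.186, 0.0], [0.0, -0.0, -1.0]]
force: [-0.2, -0.8, -0.6]
gripper_width: 85.5
finger_force: 0.0
```

Request:
send_rows(deltas=[0, 0, 0.98, 0.165, 0.43, 0, -1, 0, 0, 0.98, 0.165, 0.43, 0, -1, 0, 0, 0.98, 0.165, 0.43, 0, -1, 0, 0, 0.98, 0.165, 0.43, 0, -1, 0, 0, 0.98, 0.165, 0.43, 0, -1, 0, 0, 0.98, 0.165, 0.43, 0, -1, 0, 0, 0.98, 0.165, 0.43, 0, -1, 0, 0, 0.98, 0.165, 0.43, 0, -1, 0, 0, 0.98, 0.165, 0.43, 0, -1, 0, 0, 0.98, 0.165, 0.43, 0, -1, 0, 0, 0.98, 0.165, 0.43, 0, -1, 0, 0, 0.98, 0.165, 0.43, 0, -1, 0, 0, 0.98, 0.165, 0.43, 0, -1, 0, 0, 0.98, 0.165, 0.43, 0, -1, 0, 0, 0.98, 0.165, 0.43, 0, -1, 0, 0, 0.98, 0.165, 0.43, 0, -1, 0, 0, 0.98, 0.165, 0.43, 0, -1, 0, 0, 0.98, 0.165, 0.43, 0, -1, 0, 0, 0.98, 0.165, 0.43, 0, -1, 0, 0, 0.98, 0.165, 0.43, 0, -0.2])

```text
clock: 3.6
ee_pos: [470.7, 28.5, 231.0]
eef_rot: [[-1.0, 0.015, -0.001], [0.015, 1.0, -0.0], [0.001, -0.0, -1.0]]
force: [-1.0, -0.3, -0.5]
gripper_width: 75.4
finger_force: 0.0
```

Run:
```python
from h import *
s=monitor.state(); print(s["qpos"].round(2),s["ee_pos"].round(1)); R=s["eef_rot"]; print(np.degrees(np.arctan2(R[1,0],R[0,0])))
a=optics.read_camera("wrist"); cv2.imwrite("pics/w1.png",a[...,::-1])
np.savez("w1.npz",R=R,p=s["ee_pos"])
cv2.imwrite("pics/w1b.png",cv2.resize(a[...,::-1],(0,0),fx=1.4,fy=1.4,interpolation=cv2.INTER_CUBIC))
```

```text
[  3.46   4.18 -19.67  66.18   0.     4.34] [470.7  28.5 231. ]
179.1189239470204
```

View pics/w1b.png

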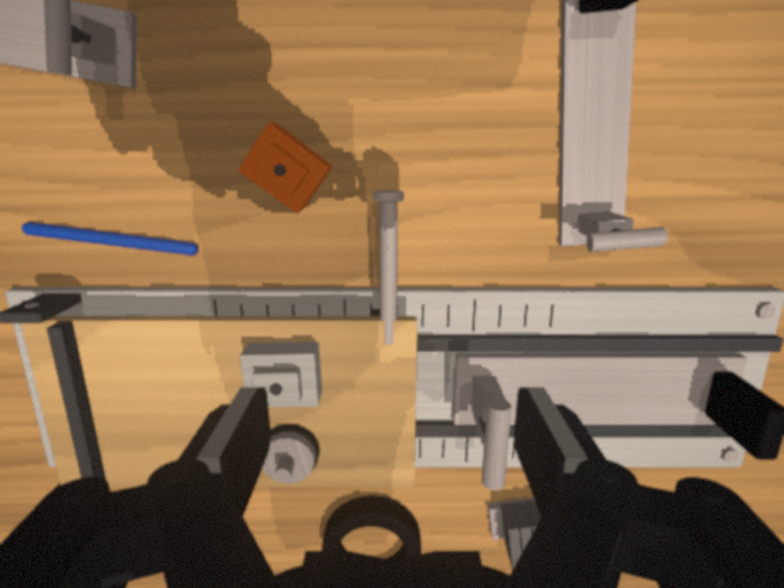

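```bash
cat >> h.py <<'E'
def wc(f):
    d=np.load(f); return cam("wrist",dict(eef_rot=d["R"],ee_pos=d["p"]))
E
python3 - <<'E'
from h import *
C=cam("scene"); W=wc("w1.npz")
px=[(63,183),(75,320),(757,212),(705,92)]
P=[(-80,-295,12),(80,-295,12),(80,305,12),(-80,305,12)]
o1=[(C,p,np.array(u)/3.47+[180,170]) for p,u in zip(P,px)][:3]
o2=[(W,p,np.array(u)/1.4) for p,u in [((-80,-295,12),(8,290)),((-80,305,12),(771,288)),((80,305,12),(741,466)),((-152,0,45),(388,192)),((-70,20,50),(416,318))]]
for o in (o2,o1+o2):
    r=fit(o,[585,26,-.02]); q=r.x; print(q,np.degrees(q[2]),r.fun.round(1))
np.save("q.npy",q)
b=lambda u,z: (rigw([0,0,-q[2]],back(W,np.array(u)/1.4,z)-[q[0],q[1],0])[0]).round(1)
for n,u,z in [("rodend-",(498,405),95),("rodend+",(495,487),95),("posttop-",(712,385),84),("posttop-r",(722,374),84),("orange corner",(331,168),32),("lookrod",(590,240),95),("block tl",(241,345),82),("block br",(319,407),82),("puck",(288,445),82)]: print(n,b(u,z))
for n,p in dict(grip=(-120,0,45),hinge=(0,-250,45)).items(): print(n,rigw(q,p)[0].round(1))
E
```

```text
[ 5.79356892e+02  2.47753552e+01 -1.49171778e-02] -0.8546913283567363 [-5.3 -0.7 11.8  0.1  0.6 -0.1 -0.7  3.9  0.2 -0. ]
[ 5.79557668e+02  2.48594772e+01 -1.44188610e-02] -0.8261398802886042 [-0.9 -0.9 -0.9 -0.6  1.1 -1.5 -5.1 -0.3 11.9  0.1  0.7 -0.  -0.6  4.1
  0.2  0.2]
rodend- [-27.6  70.3  95. ]
rodend+ [34.8 72.4 95. ]
posttop- [-35.7 211.6  84. ]
posttop-r [-43.6 216.5  84. ]
orange corner [-170.2  -37.5   32. ]
lookrod [-133.6  115.8   95. ]
block tl [-63.7 -93.3  82. ]
block br [-18.9 -45.6  82. ]
puck [ 10.5 -68.2  82. ]
grip [459.6  26.6  45. ]
hinge [ 576.  -225.1   45. ]
```

Request:
send_rows(deltas=[0, 0, 0, -0.03, -0.005, -0.57, -0.2, 0, 0, 0, -0.03, -0.005, -0.57, -0.2, 0, 0, 0, -0.03, -0.005, -0.57, -0.2, 0, 0, 0, -0.03, -0.005, -0.57, -0.2, 0, 0, 0, -0.03, -0.005, -0.57, -0.2, 0, 0, 0, -0.03, -0.005, -0.57, -0.2, 0, 0, 0, -0.03, -0.005, -0.57, -0.2, 0, 0, 0, -0.03, -0.005, -0.57, -0.2, 0, 0, 0, -0.03, -0.005, -0.57, -0.2, 0, 0, 0, -0.03, -0.005, -0.57, -0.2, 0, 0, 0, -0.03, -0.005, -0.57, -0.2, 0, 0, 0, -0.03, -0.005, -0.57, -0.2, 0, 0, 0, 0, 0, 0, 0.3, 0, 0, 0, 0, 0, 0, 0.3, 0, 0, 0, 0, 0, 0, 0.3])

```text
clock: 4.9
ee_pos: [460.4, 26.0, 26.8]
eef_rot: [[-1.0, 0.019, 0.0], [0.019, 1.0, 0.0], [-0.0, 0.0, -1.0]]
force: [0.1, -0.2, 0.2]
gripper_width: 30.0
finger_force: 0.0
```

Run:
```python
from h import *
s=monitor.state(); print(s["qpos"].round(2),s["ee_pos"].round(1),s["gripper_width"])
R=s["eef_rot"]; a=optics.read_camera("wrist"); np.savez("w2.npz",R=R,p=s["ee_pos"])
cv2.imwrite("pics/w2.png",a[...,::-1])
```

```text
[  3.23  14.19 -37.46  38.33  -0.     4.33] [460.4  26.   26.8] 29.98108157181737
```

View pics/w2.png

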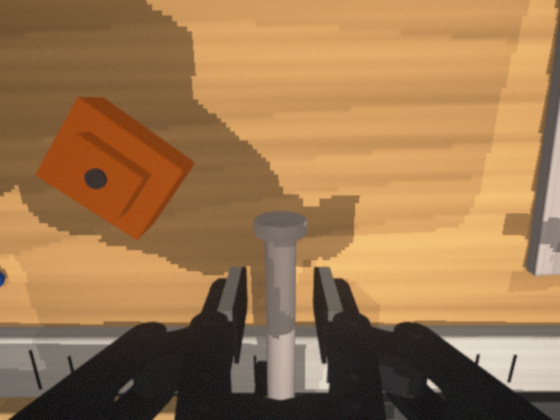

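Request:
send_rows(deltas=[0, 0, 0, 0, 0, 0, 1, 0, 0, 0, 0, 0, 0, 1, 0, 0, 0, 0, 0, 0, 1, 0, 0, 0, 0, 0, 0, 1, 0, 0, 0, 0, 0, 0, 1])

```text
clock: 5.37
ee_pos: [461.0, 26.1, 27.2]
eef_rot: [[-1.0, 0.019, 0.002], [0.019, 1.0, 0.0], [-0.002, 0.0, -1.0]]
force: [-0.1, 0.1, 6.4]
gripper_width: 9.8
finger_force: 58.4
```

Run:
```python
from h import *
s=monitor.state(); print(s["ee_pos"].round(2),s["gripper_width"],s["force"],s["finger_force"])
# arc for grasp, no tool rotation: grasp y,z relative
for th in np.arange(0,.45,.04): print(round(th,2),(250*(np.cos(th)-1)).round(2),(250*np.sin(th)).round(2))
```

```text
[460.99  26.13  27.24] 9.80695240233062 [-0.09294674  0.0551695   6.37431916] 58.44885528087616
0.0 0.0 0.0
0.04 -0.2 10.0
0.08 -0.8 19.98
0.12 -1.8 29.93
0.16 -3.19 39.83
0.2 -4.98 49.67
0.24 -7.17 59.43
0.28 -9.74 69.09
0.32 -12.69 78.64
0.36 -16.03 88.07
0.4 -19.73 97.35
0.44 -23.81 106.48
```

```bash
cat >> h.py <<'E'
def track(save=None):
    q=np.load("q.npy"); s=monitor.state(); z=s["ee_pos"][2]-27.2
    th=np.arcsin(z/250); C=cam("scene"); a=optics.read_camera("scene")
    ys=np.arange(0,261); xs=np.arange(-70,71); X,Y=np.meshgrid(xs,ys)
    h=5+16; P=np.stack([X,-250+Y*np.cos(th)-h*np.sin(th),45+Y*np.sin(th)+h*np.cos(th)],-1).reshape(-1,3)
    uv=proj(C,rigw(q,P)).reshape(*X.shape,2).astype(np.float32)
    r=cv2.remap(a,uv[...,0],uv[...,1],cv2.INTER_LINEAR)
    hsv=cv2.cvtColor(r,cv2.COLOR_RGB2HSV); m=(hsv[...,1]<70)
    if save: cv2.imwrite(save,np.vstack([np.hstack([r[...,::-1],cv2.cvtColor(m.astype(np.uint8)*255,cv2.COLOR_GRAY2BGR)])]))
    out=[]
    for lo,hi in((-53,-13),(13,53)):
        p=m[:, lo+70:hi+70].sum(1).astype(float); p[:52]=0; p[235:]=0
        out.append((round((p*ys).sum()/max(p.sum(),1),1),int(p.sum())))
    print("clock %.2f th %.3f block %s puck %s F %s z %.1f"%(s["clock"],th,*out,s["force"].round(1),s["ee_pos"][2])); return out
E
python3 - <<'E'
from h import *
track("pics/t0.png")
i=cv2.imread("pics/t0.png"); cv2.imwrite("pics/t0b.png",cv2.resize(i,(0,0),fx=2,fy=2))
E
```

```text
clock 5.37 th 0.000 block (np.float64(166.1), 2325) puck (np.float64(173.7), 1236) F [-0.1  0.1  6.4] z 27.2
```

View pics/t0b.png

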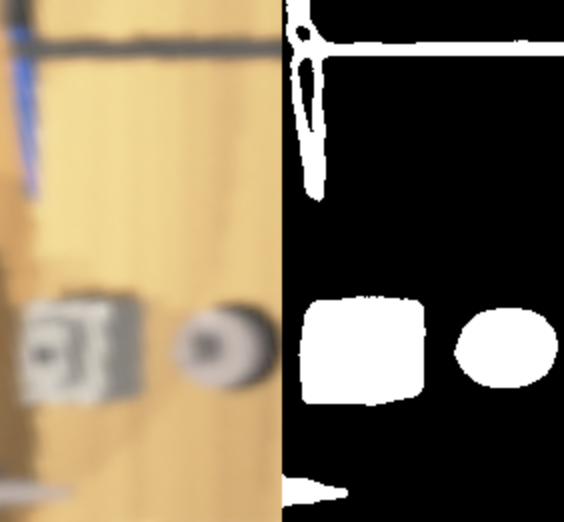

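Request:
send_rows(deltas=[0, 0, 0, 0, -0.0015, 0.05, 1, 0, 0, 0, 0, -0.0015, 0.05, 1, 0, 0, 0, 0, -0.0015, 0.05, 1, 0, 0, 0, 0, -0.0015, 0.05, 1, 0, 0, 0, 0, -0.0015, 0.05, 1, 0, 0, 0, 0, -0.0015, 0.05, 1, 0, 0, 0, 0, -0.0015, 0.05, 1, 0, 0, 0, 0, -0.0015, 0.05, 1, 0, 0, 0, 0, -0.0015, 0.05, 1, 0, 0, 0, 0, -0.0015, 0.05, 1, 0, 0, 0, 0, -0.0045, 0.05, 1, 0, 0, 0, 0, -0.0045, 0.05, 1, 0, 0, 0, 0, -0.0045, 0.05, 1, 0, 0, 0, 0, -0.0045, 0.05, 1, 0, 0, 0, 0, -0.0045, 0.05, 1, 0, 0, 0, 0, -0.0045, 0.05, 1, 0, 0, 0, 0, -0.0045, 0.05, 1, 0, 0, 0, 0, -0.0045, 0.05, 1, 0, 0, 0, 0, -0.0045, 0.05, 1, 0, 0, 0, 0, -0.0045, 0.05, 1])

```text
clock: 7.08
ee_pos: [460.8, 24.6, 55.7]
eef_rot: [[-1.0, 0.019, 0.001], [0.019, 1.0, 0.001], [-0.001, 0.001, -1.0]]
force: [6.3, 1.8, -15.4]
gripper_width: 9.6
finger_force: 58.3
```

```bash
python3 -c "
from h import *
track('pics/t1.png')"
```

```text
clock 7.08 th 0.114 block (np.float64(173.2), 2103) puck (np.float64(174.4), 1221) F [  6.3   1.8 -15.4] z 55.7
```

Request:
send_rows(deltas=[0, 0, 0, 0, -0.0075, 0.049, 1, 0, 0, 0, 0, -0.0075, 0.049, 1, 0, 0, 0, 0, -0.0075, 0.049, 1, 0, 0, 0, 0, -0.0075, 0.049, 1, 0, 0, 0, 0, -0.0075, 0.049, 1, 0, 0, 0, 0, -0.0075, 0.049, 1, 0, 0, 0, 0, -0.0075, 0.049, 1, 0, 0, 0, 0, -0.0075, 0.049, 1, 0, 0, 0, 0, -0.0075, 0.049, 1, 0, 0, 0, 0, -0.0075, 0.049, 1, 0, 0, 0, 0, -0.0104, 0.049, 1, 0, 0, 0, 0, -0.0104, 0.049, 1, 0, 0, 0, 0, -0.0104, 0.049, 1, 0, 0, 0, 0, -0.0104, 0.049, 1, 0, 0, 0, 0, -0.0104, 0.049, 1, 0, 0, 0, 0, -0.0104, 0.049, 1, 0, 0, 0, 0, -0.0104, 0.049, 1, 0, 0, 0, 0, -0.0104, 0.049, 1, 0, 0, 0, 0, -0.0104, 0.049, 1, 0, 0, 0, 0, -0.0104, 0.049, 1])

```text
clock: 8.8
ee_pos: [460.7, 19.7, 85.0]
eef_rot: [[-1.0, 0.018, 0.001], [0.018, 1.0, 0.002], [-0.001, 0.002, -1.0]]
force: [6.2, 3.2, -13.9]
gripper_width: 10.1
finger_force: 58.3
```

```bash
python3 -c "
from h import *
track('pics/t2.png')"
```

```text
clock 8.80 th 0.233 block (np.float64(174.8), 2106) puck (np.float64(175.2), 1216) F [  6.2   3.2 -13.9] z 85.0
```

Request:
send_rows(deltas=[0, 0, 0, 0, -0.01, 0.04, 1, 0, 0, 0, 0, -0.01, 0.04, 1, 0, 0, 0, 0, -0.01, 0.04, 1, 0, 0, 0, 0, -0.01, 0.04, 1, 0, 0, 0, 0, -0.01, 0.04, 1, 0, 0, 0, 0, 0, 0, 1, 0, 0, 0, 0, 0, 0, 1])

```text
clock: 9.43
ee_pos: [460.7, 18.3, 91.1]
eef_rot: [[-1.0, 0.018, 0.001], [0.018, 1.0, 0.002], [-0.001, 0.002, -1.0]]
force: [5.9, 2.2, -13.1]
gripper_width: 9.7
finger_force: 58.5
```

```bash
python3 -c "
from h import *
track()"
```

```text
clock 9.43 th 0.258 block (np.float64(174.7), 2125) puck (np.float64(175.2), 1246) F [  5.9   2.2 -13.1] z 91.1
```

Next steps of about 0.015 rad (3 rows at 1.2 mm, then rest).

Request:
send_rows(deltas=[0, 0, 0, 0, -0.011, 0.04, 1, 0, 0, 0, 0, -0.011, 0.04, 1, 0, 0, 0, 0, -0.011, 0.04, 1, 0, 0, 0, 0, 0, 0, 1, 0, 0, 0, 0, 0, 0, 1, 0, 0, 0, 0, 0, 0, 1])

```text
clock: 9.98
ee_pos: [460.7, 17.3, 94.6]
eef_rot: [[-1.0, 0.019, 0.001], [0.019, 1.0, 0.002], [-0.001, 0.002, -1.0]]
force: [6.0, 3.0, -12.4]
gripper_width: 9.8
finger_force: 58.5
```

```bash
python3 -c "
from h import *
track()"
```

```text
clock 9.98 th 0.273 block (np.float64(174.8), 2126) puck (np.float64(175.3), 1237) F [  6.    3.  -12.4] z 94.6
```

Request:
send_rows(deltas=[0, 0, 0, 0, -0.0115, 0.04, 1, 0, 0, 0, 0, -0.0115, 0.04, 1, 0, 0, 0, 0, -0.0115, 0.04, 1, 0, 0, 0, 0, 0, 0, 1, 0, 0, 0, 0, 0, 0, 1, 0, 0, 0, 0, 0, 0, 1])

```text
clock: 10.53
ee_pos: [460.7, 16.3, 98.3]
eef_rot: [[-1.0, 0.018, 0.001], [0.018, 1.0, 0.002], [-0.001, 0.002, -1.0]]
force: [5.4, 3.3, -9.5]
gripper_width: 9.6
finger_force: 58.5
```

```bash
python3 -c "
from h import *
track()"
```

```text
clock 10.53 th 0.289 block (np.float64(175.1), 2136) puck (np.float64(175.7), 1217) F [ 5.4  3.3 -9.5] z 98.3
```

Request:
send_rows(deltas=[0, 0, 0, 0, -0.012, 0.04, 1, 0, 0, 0, 0, -0.012, 0.04, 1, 0, 0, 0, 0, -0.012, 0.04, 1, 0, 0, 0, 0, 0, 0, 1, 0, 0, 0, 0, 0, 0, 1, 0, 0, 0, 0, 0, 0, 1])

```text
clock: 11.08
ee_pos: [460.7, 15.2, 101.9]
eef_rot: [[-1.0, 0.018, 0.001], [0.018, 1.0, 0.002], [-0.001, 0.002, -1.0]]
force: [4.8, 2.7, -10.7]
gripper_width: 9.9
finger_force: 58.6
```

```bash
python3 -c "
from h import *
track()"
```

```text
clock 11.08 th 0.304 block (np.float64(174.8), 2143) puck (np.float64(175.6), 1226) F [  4.8   2.7 -10.7] z 101.9
```

Request:
send_rows(deltas=[0, 0, 0, 0, -0.0125, 0.04, 1, 0, 0, 0, 0, -0.0125, 0.04, 1, 0, 0, 0, 0, -0.0125, 0.04, 1, 0, 0, 0, 0, 0, 0, 1, 0, 0, 0, 0, 0, 0, 1, 0, 0, 0, 0, 0, 0, 1])

```text
clock: 11.63
ee_pos: [460.6, 14.2, 105.5]
eef_rot: [[-1.0, 0.018, 0.001], [0.018, 1.0, 0.002], [-0.001, 0.002, -1.0]]
force: [5.5, 3.5, -12.0]
gripper_width: 9.8
finger_force: 58.6
```

```bash
python3 -c "
from h import *
track()"
```

```text
clock 11.63 th 0.318 block (np.float64(174.7), 2152) puck (np.float64(175.7), 1222) F [  5.5   3.5 -12. ] z 105.5
```

Request:
send_rows(deltas=[0, 0, 0, 0, -0.013, 0.04, 1, 0, 0, 0, 0, -0.013, 0.04, 1, 0, 0, 0, 0, -0.013, 0.04, 1, 0, 0, 0, 0, 0, 0, 1, 0, 0, 0, 0, 0, 0, 1, 0, 0, 0, 0, 0, 0, 1])

```text
clock: 12.18
ee_pos: [460.7, 13.0, 109.0]
eef_rot: [[-1.0, 0.018, 0.001], [0.018, 1.0, 0.002], [-0.001, 0.003, -1.0]]
force: [5.8, 3.8, -11.5]
gripper_width: 9.8
finger_force: 58.6
```

```bash
python3 -c "
from h import *
track()"
```

```text
clock 12.18 th 0.333 block (np.float64(173.6), 2159) puck (np.float64(175.7), 1224) F [  5.8   3.8 -11.5] z 109.0
```

Request:
send_rows(deltas=[0, 0, 0, 0, 0, 0, 1, 0, 0, 0, 0, 0, 0, 1, 0, 0, 0, 0, 0, 0, 1, 0, 0, 0, 0, 0, 0, 1])

```text
clock: 12.57
ee_pos: [460.7, 13.0, 109.0]
eef_rot: [[-1.0, 0.018, 0.001], [0.018, 1.0, 0.003], [-0.001, 0.003, -1.0]]
force: [6.4, 3.9, -11.5]
gripper_width: 10.1
finger_force: 58.6
```

```bash
python3 -c "
from h import *
track()"
```

```text
clock 12.57 th 0.333 block (np.float64(173.6), 2159) puck (np.float64(175.7), 1225) F [  6.4   3.9 -11.5] z 109.0
```

Request:
send_rows(deltas=[0, 0, 0, 0, -0.014, 0.04, 1, 0, 0, 0, 0, -0.014, 0.04, 1, 0, 0, 0, 0, 0, 0, 1, 0, 0, 0, 0, 0, 0, 1, 0, 0, 0, 0, 0, 0, 1, 0, 0, 0, 0, 0, 0, 1])

```text
clock: 13.12
ee_pos: [460.6, 12.2, 111.4]
eef_rot: [[-1.0, 0.018, 0.001], [0.018, 1.0, 0.003], [-0.001, 0.003, -1.0]]
force: [5.8, 4.5, -11.8]
gripper_width: 9.8
finger_force: 58.6
```

```bash
python3 -c "
from h import *
track()"
```

```text
clock 13.12 th 0.343 block (np.float64(165.3), 2159) puck (np.float64(175.8), 1226) F [  5.8   4.5 -11.8] z 111.4
```

Sliding now; wait without raising.

Request:
send_rows(deltas=[0, 0, 0, 0, 0, 0, 1, 0, 0, 0, 0, 0, 0, 1, 0, 0, 0, 0, 0, 0, 1, 0, 0, 0, 0, 0, 0, 1, 0, 0, 0, 0, 0, 0, 1, 0, 0, 0, 0, 0, 0, 1])

```text
clock: 13.67
ee_pos: [460.6, 12.2, 111.4]
eef_rot: [[-1.0, 0.018, 0.001], [0.018, 1.0, 0.003], [-0.001, 0.003, -1.0]]
force: [6.0, 3.4, -11.7]
gripper_width: 9.9
finger_force: 58.6
```

```bash
python3 -c "
from h import *
track()"
```

```text
clock 13.67 th 0.344 block (np.float64(134.0), 2183) puck (np.float64(175.8), 1226) F [  6.    3.4 -11.7] z 111.4
```

Request:
send_rows(deltas=[0, 0, 0, 0, 0, 0, 1, 0, 0, 0, 0, 0, 0, 1, 0, 0, 0, 0, 0, 0, 1, 0, 0, 0, 0, 0, 0, 1, 0, 0, 0, 0, 0, 0, 1, 0, 0, 0, 0, 0, 0, 1, 0, 0, 0, 0, 0, 0, 1, 0, 0, 0, 0, 0, 0, 1, 0, 0, 0, 0, 0, 0, 1, 0, 0, 0, 0, 0, 0, 1, 0, 0, 0, 0, 0, 0, 1, 0, 0, 0, 0, 0, 0, 1])

```text
clock: 14.72
ee_pos: [460.6, 12.2, 111.4]
eef_rot: [[-1.0, 0.018, 0.001], [0.018, 1.0, 0.003], [-0.001, 0.003, -1.0]]
force: [4.9, 3.9, -11.6]
gripper_width: 9.7
finger_force: 58.5
```

```bash
python3 -c "
from h import *
track('pics/t3.png')
i=cv2.imread('pics/t3.png'); cv2.imwrite('pics/t3b.png',cv2.resize(i,(0,0),fx=2,fy=2))"
```

```text
clock 14.72 th 0.343 block (np.float64(67.1), 1243) puck (np.float64(175.7), 1222) F [  4.9   3.9 -11.6] z 111.4
```

View pics/t3b.png

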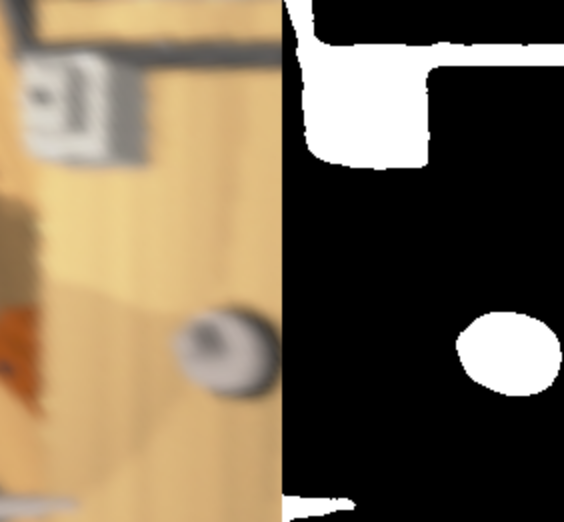

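Request:
send_rows(deltas=[0, 0, 0, 0, 0, 0, 0.7, 0, 0, 0, 0, 0, 0, 0.5, 0, 0, 0, 0, 0, 0, 0.3, 0, 0, 0, 0, 0, 0, 0.1, 0, 0, 0, 0, 0, 0, 0.1, 0, 0, 0, 0, 0, 0, 0.1, 0, 0, 0, 0, 0, 0.1, 0.1, 0, 0, 0, 0, 0, 0.2, 0.1, 0, 0, 0, 0, 0, 0.3, 0.1, 0, 0, 0, 0, 0, 0.5, 0.1, 0, 0, 0, 0, 0, 0.6, 0.1, 0, 0, 0, 0, 0, 0.6, 0.1, 0, 0, 0, 0, 0, 0.6, 0.1, 0, 0, 0, 0, 0, 0.6, 0.1, 0, 0, 0, 0, 0, 0.5, 0.1])

```text
clock: 16.02
ee_pos: [460.4, 11.1, 234.3]
eef_rot: [[-1.0, 0.019, 0.002], [0.019, 1.0, -0.0], [-0.002, 0.0, -1.0]]
force: [-0.4, -0.1, 0.1]
gripper_width: 38.5
finger_force: 0.0
```

Run:
```python
from h import *
s=monitor.state(); R=s["eef_rot"]; np.savez("w3.npz",R=R,p=s["ee_pos"]); print(s["ee_pos"],s["force"],s["gripper_width"])
a=optics.read_camera("scene")[150:270,180:410,::-1]
cv2.imwrite("pics/c3.png",cv2.resize(a,(0,0),fx=3.47,fy=3.47,interpolation=cv2.INTER_CUBIC))
```

```text
[460.37705918  11.09131379 234.30482832] [-0.40504455 -0.11891586  0.12381982] 38.46189529906265
```

View pics/c3.png

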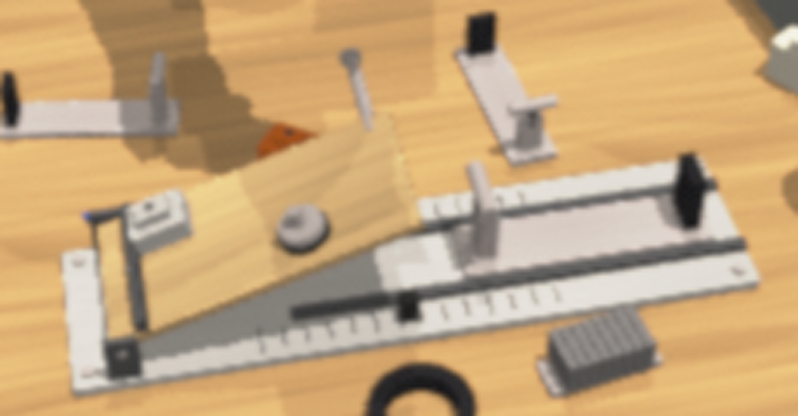

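Request:
send_rows(deltas=[0, 0, 0, 0.34, 0.886, 0, 1, 0, 0, 0, 0.34, 0.886, 0, 1, 0, 0, 0, 0.34, 0.886, 0, 1, 0, 0, 0, 0.34, 0.886, 0, 1, 0, 0, 0, 0.34, 0.886, 0, 1, 0, 0, 0, 0.34, 0.886, 0, 1, 0, 0, 0, 0.34, 0.886, 0, 1, 0, 0, 0, 0.34, 0.886, 0, 1, 0, 0, 0, 0.34, 0.886, 0, 1, 0, 0, 0, 0.34, 0.886, 0, 1, 0, 0, 0, 0.34, 0.886, 0, 1, 0, 0, 0, 0.34, 0.886, 0, 1, 0, 0, 0, 0, 0, 0, 1])

```text
clock: 17.15
ee_pos: [583.3, 334.6, 231.1]
eef_rot: [[-1.0, 0.015, 0.0], [0.015, 1.0, 0.002], [-0.0, 0.002, -1.0]]
force: [-1.2, -0.7, -0.2]
gripper_width: 0.0
finger_force: 0.0
```

Run:
```python
from h import *
s=monitor.state(); R=s["eef_rot"]; np.savez("w4.npz",R=R,p=s["ee_pos"]); print(s["ee_pos"],s["force"],s["gripper_width"])
a=optics.read_camera("wrist"); cv2.imwrite("pics/w4.png",a[...,::-1])
q=np.load("q.npy"); print("pred post top corners",proj(cam("wrist",s),rigw(q,[(-20,253,84),(20,253,84),(-20,269,84),(20,269,84)])).round(0).tolist())
track()
```

```text
[583.29208965 334.56985886 231.07108007] [-1.1622257  -0.67644521 -0.19250406] 0.01146119883292036
pred post top corners [[210.0, 176.0], [213.0, 221.0], [229.0, 175.0], [231.0, 221.0]]
clock 17.20 th 0.954 block (np.float64(112.9), 764) puck (np.float64(98.8), 3339) F [-0.3 -0.8 -0.3] z 231.2
```

View pics/w4.png

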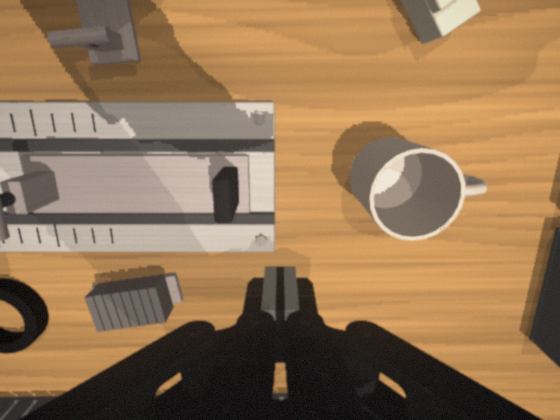

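Request:
send_rows(deltas=[0, 0, 0, 0, -0.15, 0, 1, 0, 0, 0, 0, -0.15, 0, 1, 0, 0, 0, 0, 0, -0.5, 1, 0, 0, 0, 0, 0, -0.5, 1, 0, 0, 0, 0, 0, -0.5, 1, 0, 0, 0, 0, 0, -0.5, 1, 0, 0, 0, 0, 0, -0.5, 1, 0, 0, 0, 0, 0, -0.5, 1, 0, 0, 0, 0, 0, -0.5, 1, 0, 0, 0, 0, 0, -0.5, 1, 0, 0, 0, 0, 0, -0.5, 1, 0, 0, 0, 0, 0, -0.5, 1, 0, 0, 0, 0, 0, -0.5, 1, 0, 0, 0, 0, 0, -0.5, 1, 0, 0, 0, 0, 0, 0, 1, 0, 0, 0, 0, 0, 0, 1, 0, 0, 0, 0, 0, 0, 1])

```text
clock: 18.67
ee_pos: [582.9, 320.5, 53.2]
eef_rot: [[-1.0, 0.02, 0.001], [0.02, 1.0, 0.0], [-0.001, 0.0, -1.0]]
force: [-0.0, 1.0, -0.3]
gripper_width: 0.2
finger_force: 0.0
```

Request:
send_rows(deltas=[0, 0, 0, 0, -0.1, 0, 1, 0, 0, 0, 0, -0.1, 0, 1, 0, 0, 0, 0, -0.1, 0, 1])

```text
clock: 18.92
ee_pos: [582.9, 311.9, 52.9]
eef_rot: [[-1.0, 0.019, 0.001], [0.019, 1.0, 0.001], [-0.001, 0.001, -1.0]]
force: [-0.3, 0.3, 0.9]
gripper_width: 0.2
finger_force: 0.0
```

Request:
send_rows(deltas=[0, 0, 0, 0, -0.1, 0, 1, 0, 0, 0, 0, -0.1, 0, 1])

```text
clock: 19.08
ee_pos: [582.5, 306.1, 52.3]
eef_rot: [[-1.0, 0.019, 0.0], [0.019, 1.0, 0.001], [-0.0, 0.001, -1.0]]
force: [1.1, 3.1, 1.9]
gripper_width: 0.4
finger_force: 1.3
```

Request:
send_rows(deltas=[0, 0, 0, 0, -0.1, 0, 1, 0, 0, 0, 0, -0.1, 0, 1])

```text
clock: 19.25
ee_pos: [582.7, 300.5, 52.3]
eef_rot: [[-1.0, 0.018, 0.001], [0.018, 1.0, 0.001], [-0.001, 0.001, -1.0]]
force: [-0.9, 2.3, 0.4]
gripper_width: -0.1
finger_force: 1.3
```

Request:
send_rows(deltas=[0, 0, 0, 0, -0.1, 0, 1, 0, 0, 0, 0, -0.1, 0, 1])

```text
clock: 19.42
ee_pos: [582.6, 294.2, 52.1]
eef_rot: [[-1.0, 0.019, 0.0], [0.019, 1.0, 0.001], [-0.0, 0.001, -1.0]]
force: [-0.9, 1.5, 1.2]
gripper_width: 0.0
finger_force: 1.3
```

Request:
send_rows(deltas=[0, 0, 0, -0.003, -0.2, 0, 1, 0, 0, 0, -0.003, -0.2, 0, 1, 0, 0, 0, -0.003, -0.2, 0, 1, 0, 0, 0, -0.003, -0.2, 0, 1, 0, 0, 0, -0.003, -0.2, 0, 1, 0, 0, 0, -0.003, -0.2, 0, 1, 0, 0, 0, -0.003, -0.2, 0, 1, 0, 0, 0, -0.003, -0.2, 0, 1, 0, 0, 0, -0.003, -0.2, 0, 1, 0, 0, 0, -0.003, -0.2, 0, 1, 0, 0, 0, -0.003, -0.2, 0, 1, 0, 0, 0, -0.003, -0.2, 0, 1, 0, 0, 0, -0.003, -0.2, 0, 1, 0, 0, 0, -0.003, -0.2, 0, 1, 0, 0, 0, -0.003, -0.2, 0, 1, 0, 0, 0, -0.003, -0.15, 0, 1, 0, 0, 0, -0.001, -0.1, 0, 1, 0, 0, 0, -0.001, -0.05, 0, 1, 0, 0, 0, 0, -0.05, 0, 1])

```text
clock: 21.0
ee_pos: [580.9, 193.4, 51.9]
eef_rot: [[-1.0, 0.019, -0.0], [0.019, 1.0, 0.0], [0.0, 0.0, -1.0]]
force: [-0.9, 2.4, 0.4]
gripper_width: -0.2
finger_force: 1.1
```

Request:
send_rows(deltas=[0, 0, 0, -0.001, -0.04, 0, 1, 0, 0, 0, -0.001, -0.04, 0, 1, 0, 0, 0, -0.001, -0.04, 0, 1])

```text
clock: 21.25
ee_pos: [580.8, 190.0, 51.9]
eef_rot: [[-1.0, 0.019, 0.0], [0.019, 1.0, 0.0], [-0.0, 0.0, -1.0]]
force: [-0.5, 3.0, -0.0]
gripper_width: -0.3
finger_force: 1.1
```

Run:
```python
from h import *
s=monitor.state(); print(s["ee_pos"],s["force"],s["finger_force"])
a=optics.read_camera("scene"); np.save("ref.npy",a)
cv2.imwrite("pics/c5.png",cv2.resize(a[150:270,180:410,::-1],(0,0),fx=3.47,fy=3.47,interpolation=cv2.INTER_CUBIC))
```

```text
[580.75879729 190.03328691  51.85753376] [-0.5276559   3.00306658 -0.00323311] 1.0667309537529945
```

View pics/c5.png

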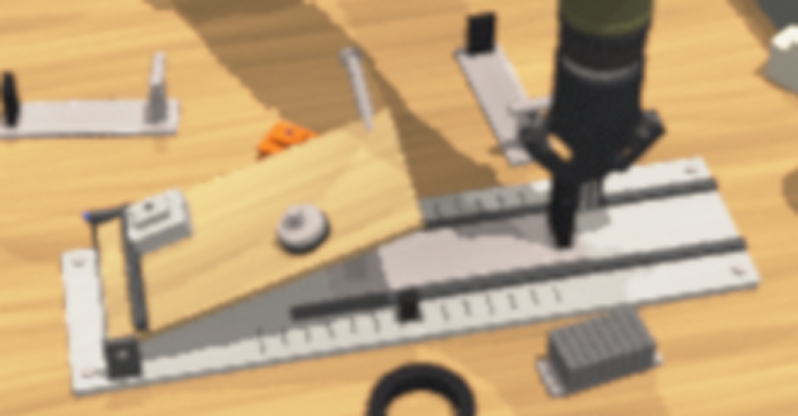

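Request:
send_rows(deltas=[0, 0, 0, 0, -0.033, 0, 1, 0, 0, 0, 0, -0.033, 0, 1, 0, 0, 0, 0, -0.033, 0, 1, 0, 0, 0, 0, -0.033, 0, 1])

```text
clock: 21.63
ee_pos: [580.7, 186.0, 51.9]
eef_rot: [[-1.0, 0.019, -0.0], [0.019, 1.0, 0.0], [0.0, 0.0, -1.0]]
force: [0.3, 1.8, 0.2]
gripper_width: 0.1
finger_force: 1.0
```

Request:
send_rows(deltas=[0, 0, 0, 0, -0.033, 0, 1, 0, 0, 0, 0, -0.033, 0, 1, 0, 0, 0, 0, -0.033, 0, 1, 0, 0, 0, 0, -0.033, 0, 1])

```text
clock: 21.97
ee_pos: [580.7, 181.9, 51.9]
eef_rot: [[-1.0, 0.019, -0.0], [0.019, 1.0, -0.0], [0.0, -0.0, -1.0]]
force: [0.2, 2.5, -0.0]
gripper_width: 0.2
finger_force: 1.0
```

Request:
send_rows(deltas=[0, 0, 0, 0, -0.02, 0, 1, 0, 0, 0, 0, -0.02, 0, 1, 0, 0, 0, 0, -0.02, 0, 1, 0, 0, 0, 0, -0.02, 0, 1])

```text
clock: 22.3
ee_pos: [580.7, 179.6, 51.9]
eef_rot: [[-1.0, 0.019, -0.0], [0.019, 1.0, -0.0], [0.0, -0.0, -1.0]]
force: [-0.1, 2.2, 0.0]
gripper_width: -0.0
finger_force: 1.0
```

Request:
send_rows(deltas=[0, 0, 0, 0, -0.017, 0, 1, 0, 0, 0, 0, -0.017, 0, 1, 0, 0, 0, 0, -0.017, 0, 1])

```text
clock: 22.55
ee_pos: [580.8, 178.1, 51.9]
eef_rot: [[-1.0, 0.019, 0.0], [0.019, 1.0, -0.0], [-0.0, -0.0, -1.0]]
force: [1.1, 2.6, -0.3]
gripper_width: -0.0
finger_force: 1.0
```

Request:
send_rows(deltas=[0, 0, 0, 0, -0.017, 0, 1, 0, 0, 0, 0, -0.017, 0, 1, 0, 0, 0, 0, -0.017, 0, 1])

```text
clock: 22.8
ee_pos: [580.7, 176.5, 51.9]
eef_rot: [[-1.0, 0.019, -0.0], [0.019, 1.0, -0.0], [0.0, -0.0, -1.0]]
force: [0.2, 1.7, -0.2]
gripper_width: -0.3
finger_force: 0.9
```

One call of 1.5 mm at a time from here.

Request:
send_rows(deltas=[0, 0, 0, 0, -0.017, 0, 1, 0, 0, 0, 0, -0.017, 0, 1, 0, 0, 0, 0, -0.017, 0, 1])

```text
clock: 23.05
ee_pos: [580.8, 175.0, 51.9]
eef_rot: [[-1.0, 0.019, 0.0], [0.019, 1.0, -0.0], [-0.0, -0.0, -1.0]]
force: [-0.0, 2.7, -0.7]
gripper_width: 0.3
finger_force: 0.9
```

Request:
send_rows(deltas=[0, 0, 0, 0, -0.017, 0, 1, 0, 0, 0, 0, -0.017, 0, 1, 0, 0, 0, 0, -0.017, 0, 1])

```text
clock: 23.3
ee_pos: [580.8, 173.5, 51.9]
eef_rot: [[-1.0, 0.019, -0.0], [0.019, 1.0, -0.0], [0.0, -0.0, -1.0]]
force: [1.2, 2.2, -0.7]
gripper_width: -0.4
finger_force: 0.9
```

Request:
send_rows(deltas=[0, 0, 0, 0, -0.017, 0, 1, 0, 0, 0, 0, -0.017, 0, 1, 0, 0, 0, 0, -0.017, 0, 1])

```text
clock: 23.55
ee_pos: [580.8, 171.9, 51.9]
eef_rot: [[-1.0, 0.019, 0.0], [0.019, 1.0, -0.0], [-0.0, -0.0, -1.0]]
force: [0.3, 1.8, -1.0]
gripper_width: -0.1
finger_force: 0.9
```

Request:
send_rows(deltas=[0, 0, 0, 0, -0.017, 0, 1, 0, 0, 0, 0, -0.017, 0, 1, 0, 0, 0, 0, -0.017, 0, 1])

```text
clock: 23.8
ee_pos: [580.7, 170.4, 51.9]
eef_rot: [[-1.0, 0.019, -0.0], [0.019, 1.0, -0.0], [0.0, -0.0, -1.0]]
force: [-0.4, 1.5, 0.1]
gripper_width: 0.1
finger_force: 0.9
```

Request:
send_rows(deltas=[0, 0, 0, 0, -0.017, 0, 1, 0, 0, 0, 0, -0.017, 0, 1, 0, 0, 0, 0, -0.017, 0, 1])

```text
clock: 24.05
ee_pos: [580.7, 168.9, 51.9]
eef_rot: [[-1.0, 0.019, -0.0], [0.019, 1.0, 0.0], [0.0, 0.0, -1.0]]
force: [0.1, 2.0, 0.3]
gripper_width: -0.2
finger_force: 0.9
```

Request:
send_rows(deltas=[0, 0, 0, 0, -0.013, 0, 1, 0, 0, 0, 0, -0.013, 0, 1, 0, 0, 0, 0, -0.013, 0, 1])

```text
clock: 24.3
ee_pos: [580.8, 167.7, 51.9]
eef_rot: [[-1.0, 0.019, 0.0], [0.019, 1.0, -0.0], [-0.0, -0.0, -1.0]]
force: [0.9, 1.5, -0.2]
gripper_width: 0.0
finger_force: 0.9
```

Request:
send_rows(deltas=[0, 0, 0, 0, -0.013, 0, 1, 0, 0, 0, 0, -0.013, 0, 1, 0, 0, 0, 0, -0.013, 0, 1])

```text
clock: 24.55
ee_pos: [580.8, 166.6, 51.9]
eef_rot: [[-1.0, 0.019, 0.0], [0.019, 1.0, 0.0], [-0.0, 0.0, -1.0]]
force: [0.1, 2.0, 0.5]
gripper_width: 0.1
finger_force: 0.9
```

Request:
send_rows(deltas=[0, 0, 0, 0, -0.013, 0, 1, 0, 0, 0, 0, -0.013, 0, 1, 0, 0, 0, 0, -0.013, 0, 1])

```text
clock: 24.8
ee_pos: [580.7, 165.4, 51.9]
eef_rot: [[-1.0, 0.019, -0.0], [0.019, 1.0, -0.0], [0.0, -0.0, -1.0]]
force: [-0.6, 2.8, -0.8]
gripper_width: 0.1
finger_force: 0.9
```

Request:
send_rows(deltas=[0, 0, 0, 0, -0.013, 0, 1, 0, 0, 0, 0, -0.013, 0, 1, 0, 0, 0, 0, -0.013, 0, 1])

```text
clock: 25.05
ee_pos: [580.8, 164.5, 51.9]
eef_rot: [[-1.0, 0.019, -0.0], [0.019, 1.0, 0.001], [0.0, 0.001, -1.0]]
force: [-0.9, 3.1, -1.1]
gripper_width: 0.1
finger_force: 1.7
```

Request:
send_rows(deltas=[0, 0, 0, 0, 0, 0, 1, 0, 0, 0, 0, -0.007, 0, 1, 0, 0, 0, 0, -0.007, 0, 1])

```text
clock: 25.3
ee_pos: [580.8, 164.4, 51.9]
eef_rot: [[-1.0, 0.018, 0.0], [0.018, 1.0, 0.001], [0.0, 0.001, -1.0]]
force: [-0.2, 4.8, -1.9]
gripper_width: 0.3
finger_force: 2.5
```

Run:
```python
from h import *
s=monitor.state(); print(s["ee_pos"],s["force"],s["finger_force"])
a=optics.read_camera("scene"); r=np.load("ref.npy")
d=cv2.absdiff(a,r).max(2)[150:270,180:410]
# shift of board patch (puck + board end) via phase correlation
g=lambda x,b:cv2.cvtColor(x,cv2.COLOR_RGB2GRAY)[b[0]:b[1],b[2]:b[3]].astype(np.float64)
for n,b in dict(puck=(204,226,255,280),bar=(160,190,270,295),edge=(185,222,285,305),block=(202,224,212,240)).items(): print(n,cv2.phaseCorrelate(g(r,b),g(a,b)))
```

```text
[580.79711764 164.40563795  51.91761339] [-0.15911961  4.80763906 -1.85177155] 2.525627464056015
puck ((0.41637174513623876, -0.00016693461416217303), 1.0015265175159591)
bar ((-0.6565357014563222, 1.0486132467202562), 0.27291055974759765)
edge ((0.2973842859746547, 0.5052949191676284), 0.620031490867599)
block ((-0.01352961647866735, -0.008011991649453876), 1.0169064181545036)
```

Request:
send_rows(deltas=[0, 0, 0, 0, 0.02, 0, 1, 0, 0, 0, 0, 0.05, 0, 1, 0, 0, 0, 0, 0.2, 0, 1, 0, 0, 0, 0, 0.3, 0, 1, 0, 0, 0, 0, 0.4, 0, 1, 0, 0, 0, 0, 0, 0.4, 1, 0, 0, 0, 0, 0, 0.6, 1, 0, 0, 0, 0, 0, 0.8, 1, 0, 0, 0, 0, 0, 0.8, 1, 0, 0, 0, 0, 0.5, 0.8, 1, 0, 0, 0, 0, 0.8, 0.8, 1, 0, 0, 0, 0, 0.8, 0.5, 1, 0, 0, 0, 0, 0.8, 0, 1, 0, 0, 0, 0, 0.8, 0, 1, 0, 0, 0, 0, 0, 0, 1, 0, 0, 0, 0, 0, 0, 1])

```text
clock: 26.68
ee_pos: [580.5, 305.3, 193.6]
eef_rot: [[-1.0, 0.016, 0.001], [0.016, 1.0, -0.0], [-0.001, -0.0, -1.0]]
force: [-1.0, -0.2, -0.9]
gripper_width: 0.1
finger_force: 0.0
```

Run:
```python
from h import *
s=monitor.state(); print(s["ee_pos"],s["force"],s["clock"])
a=optics.read_camera("scene"); b=optics.read_camera("side")
cv2.imwrite("pics/f.png",np.vstack([cv2.resize(x[...,::-1],(800,300),interpolation=cv2.INTER_CUBIC) for x in (a[160:255,180:433],b[150:262,180:480])]))
r=cv2.imread("pics/c3.png"); c=cv2.resize(a[150:270,180:410,::-1],(0,0),fx=3.47,fy=3.47,interpolation=cv2.INTER_CUBIC)
g=lambda x,b:cv2.cvtColor(x,cv2.COLOR_BGR2GRAY)[b[0]:b[1],b[2]:b[3]].astype(np.float64)
for n,k in dict(puck=(190,260,265,340),bar=(40,140,330,410),block=(180,260,115,200)).items(): print(n,cv2.phaseCorrelate(g(r,k),g(c,k)))
```

```text
[580.4792855  305.25206729 193.55328786] [-1.03859036 -0.22213009 -0.85500613] 26.6833
puck ((0.5253369722571861, 0.12174116589372375), 0.9356059676001948)
bar ((-19.904952929536897, 11.261079478215116), -0.006255637170371536)
block ((0.012407706224060178, 0.06362544565453732), 0.9062340663823788)
```

View pics/f.png

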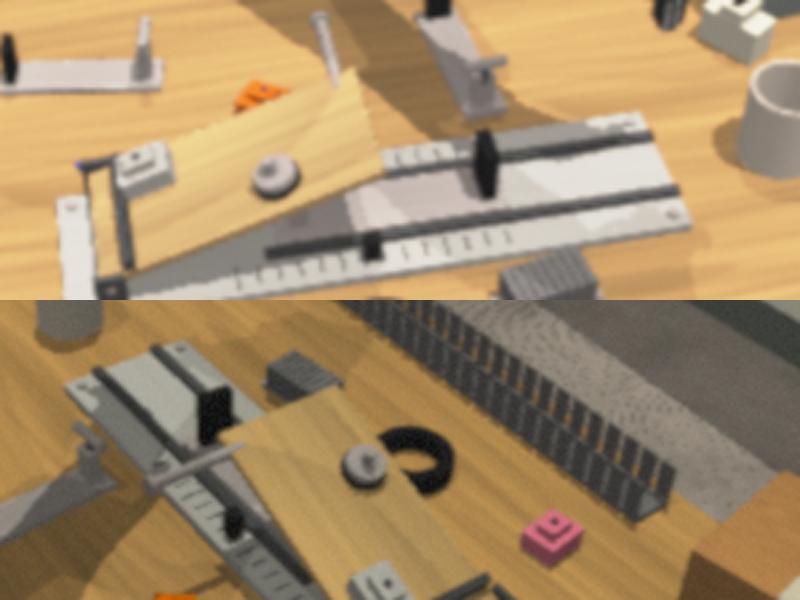

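```bash
python3 -c "
from station import hand_in
print(hand_in())"
```

```text
the job is handed in; nothing more can be done
None
```

I handed the job in at about 27 s, but the hand-in returned no verdict. The board stands by itself at about 0.34 rad, the block lies against the stop strip, and the round foot has not moved. The prop just bears on the underside, felt as a small rise in push force, and the robot is clear of everything.

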